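Load the bottle roller and hold its run dial at the third click

ROBOT

A 6-joint arm with a two-finger parallel gripper is mounted at the origin on the work surface. World frame = base frame: x ahead of the robot, y to its left, z up, the work surface at z = 0. Lengths are in mm, angles in degrees, forces in N, time in s.
With the tool pointing down it reaches from about 300 to 850 mm from the base axis. Payload 4.2 kg.
Tool frame: the origin (TCP) lies at the very end of the fingers, on their centre line; the grasp point (between the pads) lies 19 mm behind it (env.grip_point_offset is the distance from the TCP to the grasp point, in mm); z points along the fingers, y is the line along which they close (so a half turn about z gives the same grasp; the last joint's range is limited). The gripper opens to 91 mm and grips with 3 to 60 N. Pads are 32 mm wide; open, the fingers measure 118 mm over their backs; the gripper's body (76 mm by 178 mm) begins 60 mm behind the grasp point.
Start: joints at [-71.62, 18.312, 89.639, -0, 72.044, -1.146], TCP at [192.192, -541.946, 213.976] pointing down, gripper open.
Joint ranges: [-177.97, 177.97], [-48.28, 115.42], [12.27, 149.76], [-77.06, 257.06], [2.81, 150.46], [-146.56, 146.56]. Speed limits (degrees/s): [147.25, 147.25, 180, 180, 180, 180].

INTERFACE

Orientations are given as [roll, pitch, yaw] about the fixed x, y, z axes, in that order (R = Rz(yaw) Ry(pitch) Rx(roll)).
In Python, from workcell import env gives the robot as it stands. The module is installed in compiled form; this text tells all that it offers.
- The arm moves only by the tool arm_command, never from a script. Its argument "rows" is a list of rows, each an object with "delta_pos": the shift along the tool's x, y, z in mm, a list of three; "roll": the turn about the tool's z in units of 5 degrees (1.0 is 5 degrees); "jaw": the opening in per cent of the stroke, from 0 (shut) to 100 (fully open). A call has 1 to 20 rows; each row is the pose to reach, as a shift and turn from the pose commanded when the call began, along the tool's axes at that moment; what a row does not reach only later rows make up. A row lasts 1/12 s, in which the tool goes at most 41.7 mm and 7.16 degrees, less where a joint would pass 70% of its speed; a pose out of reach is approached as far as the arm can. A call with a gripper value outside its range is refused whole. The fingers move at their own pace and stop on an object; "squeeze" is the grip in N (left out, the last holds). Time passes only in rows, so rows that repeat a pose let the fingers close. It gives the time, the measured TCP pose, the force, the opening and the grip force at its end, in the units of the state.
- env.state(): the state, without advancing time (a new reading comes with each control period).
- env.grab_frame(name): name is "side" or "top"; returns a dict with "img" (400x640x3 uint8, blue, green, red), "z_map" (400x640 float32, mm along the optical axis (not along the pixel's ray), 0 where there is no reading), "fov_y" (degrees; the focal length in pixels is half the picture's height over the tangent of half this angle, whatever the lens; pixels are square), "cx", "cy" (the principal point, pixels), "R" (3x3) and "t" (3): a world point X has camera coordinates R X + t. Camera axes: x right, y down, z forward; pixel columns grow to the right and rows downward; lengths in mm; the calibration is good to about 2 mm. A picture is of the moment at which its call begins.
- env.job_done(): hands the job in; it is judged then, once.
The state is a dict: "time_s": time; "qpos": joint angles; "qvel": joint speeds; "effort": joint torques, N m; "ee_pos": TCP position; "ee_rot": TCP orientation; "force": force on the tool from outside, world axes, zero at the start; "torque": the same for the moment, N m; "gripper_width": finger opening in mm; "gripper_force": force on a finger pad.
Only numpy, scipy, OpenCV 4.12 (cv2) and the standard library are available. Lean on these libraries where they do the work, as an engineer would, in place of code of your own. Each camera call takes 0.05 s, during which the arm holds its last target. There are 200 camera calls.

TASK

Lay the short wide bottle on its side in the cradle between the two rollers of the bottle roller, along the rollers and about the middle of their length, setting it down rather than dropping it, and let go of it. Then press the spring-return run dial down by its lever, past the first two clicks to the third and last one, and finish while still holding it there with the gripper: it springs back if released. Leave the slim nozzle bottle, the rubber bowl and the plaster cast where they are.

Things in the scene. Friction and masses are not known exactly. Their poses are not given: they have to be found in the camera images.
- mixer: Bottle roller, fixed to the bench: grey base 120 (x) x 260 (y) x 22 mm. Origin: centre of its underside; z up. Two rollers along its y, from y = -41 to 119 mm, centres at x = -17 and 17, 55 mm above the bench; shafts 15 mm thick, rubber tyres 18 mm thick at y = 0, 30, 60, 90; they do not turn here. A bearing plate 66 mm high, 64 mm wide closes the +y end (y = 118 to 126).
- drive_box (a point): Centre of the top of the white drive box that stands on the roller's -y end: 120 (x) x 90 (y) mm, from y = -130 to -40 mm in the roller's frame, top 105 mm above the bench.
- cradle (a point): Where the centre of the lying bottle belongs: mid-way between the rollers, 88 mm above the bench, x 0, y 45 mm in the roller's frame (85 mm from the drive box). Its y axis runs along the rollers, away from the drive box. The cap may point to either end; 20 mm off along the rollers is still fine.
- bottle_center (a point): Short wide white plastic bottle, loose, upright at the start: straight body 56 mm diameter and 80 mm high, short shoulder, cap 34 mm diameter, 110 mm high in all, about 0.2 kg. The point is half-way up on its axis, 55 mm above its foot; its z axis points from foot to cap. It may stand in either of two places, the slim nozzle bottle in the other.
- dial (a joint): Angle of the run dial in rad: 0 at rest (lever 0.48 rad above level, pointing to the roller's own -x), grows as the lever is pressed down. Clicks at 0.32, 0.64 and 0.96, hard stop at 1.04. The spring pushes back with 2 to 5 N at the handle at first, 5 to 9 N near the third click, and returns the dial to 0 from anywhere if released.
- dial_handle (a point): Centre of the round black handle at the lever's end, moving with the dial: a bar 18 mm in diameter, 50 mm long, along the roller's y axis, 75 mm from the dial's axis; 108 mm above the bench at rest, about 38 mm at the third click. Free above and in front; can be pressed from above with closed fingers.
- dial_axis (a point): Fixed point on the dial's turning axis (along the roller's y), abreast of the handle's middle, 73 mm above the bench: x -25, y -175 mm in the roller's frame. The dial, a 68 mm disc, sits on the drive box's outer (-y) face. At dial angle q the handle centre is 75*cos(0.48-q) mm to the roller's -x of this point and 75*sin(0.48-q) mm above it.
- squeeze_bottle: Bystander: slim white nozzle bottle, 42 mm diameter, 152 mm high, loose. Origin: centre of its underside.
- bowl: Bystander: dark rubber mixing bowl, 110 mm across, 60 mm high, loose, beyond the roller. Origin: centre of its underside.
- cast: Bystander: plaster cast on a 70 x 90 mm slab, 50 mm high, loose. Origin: centre of its underside.
Things that resemble listed ones, but are neither listed nor needed, are in the scene too. What is shaped like the part that bears bottle_center but purple is not meant.

How it is judged (in metres and radians):
On the way:
1. the bottle lies in the cradle, let go, with the dial still at rest (distance between bottle_center and cradle below 0.028 m and angle between the z axis of bottle_center and the y axis of mixer, either way round below 0.12 rad and contact force between bottle and the fingers below 0.05 N and linear speed of bottle below 0.03 m/s and value of joint dial below 0.15 rad), for 0.2 s.
At the end, for the whole second after the job is handed in: The dial is held at its third click (above 0.86 rad) by the gripper's fingers pushing with at least 1.5 N, through the last second; the bottle lies at rest on both rollers, within 28 mm of the cradle point (7 mm across, 6 mm in height), along the rollers within 0.12 rad, untouched by the gripper (value of joint dial above 0.86 rad and contact force between dial and the fingers above 1.5 N and contact force between dial and bottle below 0.05 N and x of bottle_center in the frame of cradle between -0.007 and 0.007 m and z of bottle_center in the frame of cradle between -0.006 and 0.006 m and distance between bottle_center and cradle below 0.028 m and angle between the z axis of bottle_center and the y axis of mixer, either way round below 0.12 rad and contact force between bottle and the fingers below 0.05 N and linear speed of bottle below 0.03 m/s); the arm keeps its last pose, push and grip.
It fails at once if the nozzle bottle, bowl or cast was moved more than 25 mm (distance of any of squeeze_bottle, bowl, cast from where it was at the start of the episode above 0.025 m).
It fails at once if the bottle was dropped (fell faster than 0.7 m/s out of the gripper) (linear speed of bottle above 0.7 m/s and contact force between bottle and the fingers below 0.05 N).
It also fails if it takes over 51 s, if anything falls off the work surface, if the arm or the gripper's body presses on something with over 40 N, if the wrist force passes 120 N, or if a joint passes its speed limit or range.

## Working session

There is one attempt and no reset: what is moved stays moved. The work goes in short steps, Python scripts to look and compute and a tool call to move; the robot and the scene stay as the last step left them, time stands still between calls to the robot, and variables do not carry over. Pictures are saved under pics/ and viewed, at most 10 in all, crops included, and the job is handed in when it is done.

Besides the shell and the picture viewer there is one more tool, called after ">>>" in YAML: its name, and indented under it one key for each argument. arm_command: Moves the arm, as the interface text tells. Its arguments: {"type":"object","properties":{"rows":{"type":"array"},"squeeze":{"type":"number"}},"required":["rows"]}

```bash
mkdir -p pics; cat > h.py <<'E'
import numpy as np, cv2, pickle
from workcell import env
def grab(n,f):
    d=env.grab_frame(n); cv2.imwrite(f'pics/{f}.png',d['img']); pickle.dump(d,open(f'{f}.pkl','wb')); return d
def load(f): return pickle.load(open(f+'.pkl','rb'))
def world(d):
    z=d['z_map']; f=200/np.tan(np.radians(d['fov_y'])/2)
    v,u=np.mgrid[0:400,0:640]
    c=np.stack([(u-d['cx'])/f*z,(v-d['cy'])/f*z,z],-1)
    return (c-np.array(d['t']))@np.array(d['R'])
E
python3 - <<'E'
from h import *
for n in('side','top'):
    d=grab(n,n+'0'); print(n,d['fov_y'],d['cx'],d['cy'],np.round(d['R'],2).tolist(),np.round(d['t']))
s=env.state();print(s['ee_pos'],s['ee_rot'],s['gripper_width'],s['time_s'])
E
```

```text
side 44.75397359416878 320.3748955029678 203.28424194757017 [[-1.0, -0.06, -0.01], [-0.03, 0.57, -0.82], [0.05, -0.82, -0.57]] [ 558.   89. 1022.]
top 49.33378695528764 332.47642065208254 193.29819123545929 [[-0.01, -1.0, 0.02], [-0.98, 0.01, -0.17], [0.17, -0.02, -0.98]] [ -15.  549. 1115.]
[ 192.04631246 -541.5149253   213.21398607] [-1.79910777e+02 -1.28995791e-03  1.95245026e+01] 91.31687420218347 0.1
```

View pics/top0.png

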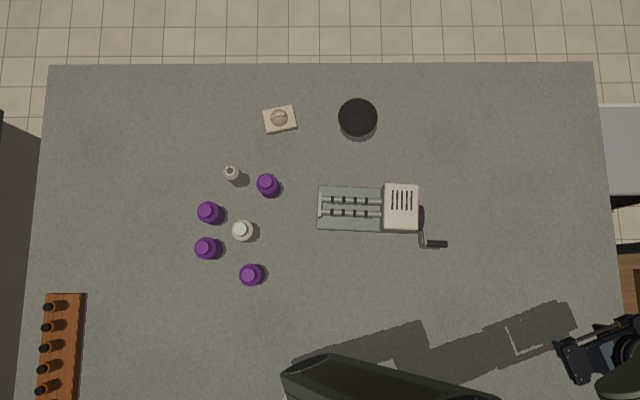

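View pics/side0.png

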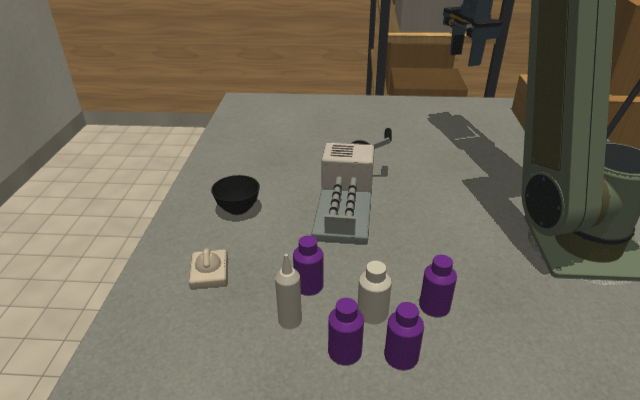

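The top view shows the short white bottle at (242,230), the nozzle bottle at (232,173), and purple look-alikes at (268,185), (208,212), (206,248) and (251,274). The roller is at (318–418, 186–232), with its box on the right and the lever handle at (436,244). The white one at (242,230) fits: it is short and wide, has a wide cap and isn't purple. I'll measure it and check a crop.

```bash
python3 - <<'E'
from h import *
T=load('top0');W=world(T);S=load('side0');V=world(S)
def rect(W,m):
    p=W[m][:,:2].astype(np.float32); r=cv2.minAreaRect(p); return np.round(r[0],1),np.round(r[1],1),round(r[2],1),len(p)
# box top
for nm,X,D in(('top',W,T),('side',V,S)):
    z=X[...,2]; ok=D['z_map']>0
    def comp(m,mn=15):
        n,l,st,c=cv2.connectedComponentsWithStats(m.astype(np.uint8))
        for i in range(1,n):
            if st[i,4]>mn: 
                q=X[l==i]; print(nm,np.round(c[i]),st[i,4],'med',np.round(np.median(q,0),1),'rect',rect(X,l==i)[:3])
    reg=ok&(X[...,0]>300)&(X[...,0]<900)&(X[...,1]>-300)&(X[...,1]<500)
    print('95-115');comp(reg&(z>96)&(z<120))
    print('base');comp(reg&(z>15)&(z<30),40)
    print('>30');comp(reg&(z>35)&(z<160),30)
a=cv2.resize(T['img'][150:300,180:330],(400,400),interpolation=3)
b=cv2.resize(S['img'][220:370,270:420],(400,400),interpolation=3)
cv2.imwrite('pics/crop.png',np.hstack([a,b]))
E
```

```text
95-115
top [232. 173.] 173 med [591.8 232.6 112. ] rect (array([597.2, 238.3]), array([39.6, 39.5]), 44.5)
top [265. 181.] 153 med [570.7 150.  110. ] rect (array([571.2, 150.4]), array([32.1, 32.7]), 74.3)
top [402. 207.] 1767 med [ 499.2 -194.5  105.4] rect (array([ 504.4, -199.8]), array([104. , 120.5]), 87.0)
top [205. 210.] 157 med [498.5 299.  110. ] rect (array([498. , 300.3]), array([32.5, 31.9]), 89.2)
top [240. 229.] 157 med [450.4 211.  110.1] rect (array([451.4, 211.8]), array([32.8, 31.2]), 45.6)
top [433. 242.] 203 med [ 409.8 -264.3  114.2] rect (array([ 413.7, -266.8]), array([68.4, 38.5]), 54.7)
top [202. 247.] 167 med [406.8 301.7 109.9] rect (array([406.1, 303.5]), array([31.9, 32.2]), 2.4)
top [248. 275.] 161 med [337.9 188.5 110.3] rect (array([339. , 189.5]), array([33.1, 31.4]), 88.2)
base
top [279. 119.] 546 med [762.5 123.1  22.2] rect (array([769.4, 126.2]), array([72.1, 89.6]), 11.6)
top [357. 118.] 291 med [773.6 -97.9  22.9] rect (array([760.2, -92.2]), array([82.9, 83.3]), 35.2)
top [348. 210.] 1574 med [485.2 -65.   22.4] rect (array([512.3, -65.1]), ar
[... 3021 characters left out ...]
11 med [ 759.8 -106.6   49.9] rect (array([758. , -90.7]), array([107.6, 110.3]), 32.5)
side [298. 275.] 2297 med [584.4 238.5  83.9] rect (array([585.8, 194.1]), array([138.8,  54.4]), 70.3)
side [207. 258.] 275 med [766.6 136.   43.1] rect (array([769. , 130.6]), array([40.7, 35.8]), 47.0)
side [439. 280.] 1334 med [343.2 207.6  81.1] rect (array([340. , 196.4]), array([50.5, 55.7]), 77.6)
side [374. 287.] 1345 med [453.4 229.9  81.2] rect (array([452.4, 219. ]), array([48.7, 55.6]), 87.5)
side [346. 326.] 1579 med [499.8 317.7  82. ] rect (array([500. , 308.1]), array([47.8, 55.1]), 85.0)
side [405. 330.] 1632 med [410.3 321.4  82.2] rect (array([408.7, 311.1]), array([47.1, 55.2]), 75.5)
```

View pics/crop.png

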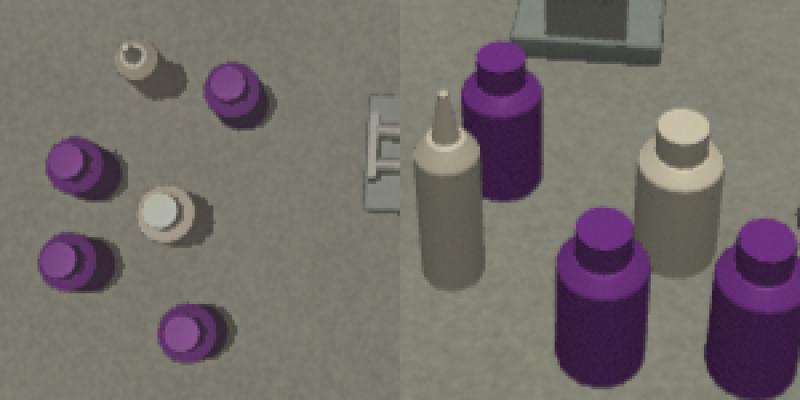

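The crop confirms it: the only white, short, wide bottle with a broad cap is at about (451.5, 213) mm. I put the cradle at about (512.6, -62), with the roller's yaw about -3.4°. The tool can only point down, so I'll tip the bottle about its foot edge in a loose grip, on free bench.

>>> arm_command:
  rows:
    - {"delta_pos": [496.5, -624.6, 0], "roll": -13.42, "jaw": 100}
    - {"delta_pos": [496.5, -624.6, 0], "roll": -13.42, "jaw": 100}
    - {"delta_pos": [496.5, -624.6, 0], "roll": -13.42, "jaw": 100}
    - {"delta_pos": [496.5, -624.6, 0], "roll": -13.42, "jaw": 100}
    - {"delta_pos": [496.5, -624.6, 0], "roll": -13.42, "jaw": 100}
    - {"delta_pos": [496.5, -624.6, 0], "roll": -13.42, "jaw": 100}
    - {"delta_pos": [496.5, -624.6, 0], "roll": -13.42, "jaw": 100}
    - {"delta_pos": [496.5, -624.6, 0], "roll": -13.42, "jaw": 100}
    - {"delta_pos": [496.5, -624.6, 0], "roll": -13.42, "jaw": 100}
    - {"delta_pos": [496.5, -624.6, 0], "roll": -13.42, "jaw": 100}
    - {"delta_pos": [496.5, -624.6, 0], "roll": -13.42, "jaw": 100}
    - {"delta_pos": [496.5, -624.6, 0], "roll": -13.42, "jaw": 100}
    - {"delta_pos": [496.5, -624.6, 0], "roll": -13.42, "jaw": 100}
    - {"delta_pos": [496.5, -624.6, 0], "roll": -13.42, "jaw": 100}
    - {"delta_pos": [496.5, -624.6, 0], "roll": -13.42, "jaw": 100}
    - {"delta_pos": [496.5, -624.6, 0], "roll": -13.42, "jaw": 100}
    - {"delta_pos": [496.5, -624.6, 0], "roll": -13.42, "jaw": 100}
    - {"delta_pos": [496.5, -624.6, 0], "roll": -13.42, "jaw": 100}
    - {"delta_pos": [496.5, -624.6, 0], "roll": -13.42, "jaw": 100}
    - {"delta_pos": [496.5, -624.6, 0], "roll": -13.42, "jaw": 100}

```text
time_s: 1.77
ee_pos: [453.1, 218.3, 213.3]
ee_rot: [179.9, -0.2, 86.9]
force: [0.4, 0.3, 0.3]
gripper_width: 91.2
gripper_force: 0.0
```

>>> arm_command:
  rows:
    - {"delta_pos": [0, 0, 20], "roll": 0, "jaw": 100}
    - {"delta_pos": [0, 0, 50], "roll": 0, "jaw": 100}
    - {"delta_pos": [0, 0, 80], "roll": 0, "jaw": 100}
    - {"delta_pos": [0, 0, 110], "roll": 0, "jaw": 100}
    - {"delta_pos": [0, 0, 140], "roll": 0, "jaw": 100}
    - {"delta_pos": [0, 0, 165], "roll": 0, "jaw": 100}
    - {"delta_pos": [0, 0, 174], "roll": 0, "jaw": 100}
    - {"delta_pos": [0, 0, 174], "roll": 0, "jaw": 100}
    - {"delta_pos": [0, 0, 174], "roll": 0, "jaw": 100}

```text
time_s: 2.52
ee_pos: [451.7, 212.5, 40.4]
ee_rot: [180.0, 0.0, 86.6]
force: [0.3, 0.2, 0.5]
gripper_width: 91.4
gripper_force: 0.0
```

>>> arm_command:
  squeeze: 15
  rows:
    - {"delta_pos": [0, 0, 0], "roll": 0, "jaw": 40}
    - {"delta_pos": [0, 0, 0], "roll": 0, "jaw": 40}
    - {"delta_pos": [0, 0, 0], "roll": 0, "jaw": 40}
    - {"delta_pos": [0, 0, 0], "roll": 0, "jaw": 40}
    - {"delta_pos": [0, 0, 0], "roll": 0, "jaw": 40}
    - {"delta_pos": [0, 0, 0], "roll": 0, "jaw": 40}
    - {"delta_pos": [0, 0, 0], "roll": 0, "jaw": 40}
    - {"delta_pos": [0, 0, 0], "roll": 0, "jaw": 40}

```text
time_s: 3.18
ee_pos: [452.1, 212.9, 40.4]
ee_rot: [179.9, -0.0, 86.6]
force: [0.9, -0.3, 3.3]
gripper_width: 55.7
gripper_force: 15.0
```

>>> arm_command:
  rows:
    - {"delta_pos": [0, 0, -20], "roll": 0, "jaw": 40}
    - {"delta_pos": [-10, -5, -20], "roll": 0, "jaw": 40}
    - {"delta_pos": [-35, -20, -20], "roll": 0, "jaw": 40}
    - {"delta_pos": [-60, -35, -20], "roll": 0, "jaw": 40}
    - {"delta_pos": [-85, -48, -20], "roll": 0, "jaw": 40}
    - {"delta_pos": [-101, -56, -20], "roll": 0, "jaw": 40}
    - {"delta_pos": [-101, -56, -20], "roll": 0, "jaw": 40}
    - {"delta_pos": [-101, -56, -10], "roll": 0, "jaw": 40}
    - {"delta_pos": [-101, -56, -2], "roll": 0, "jaw": 40}
    - {"delta_pos": [-101, -56, 0], "roll": 0, "jaw": 40}
    - {"delta_pos": [-101, -56, 1], "roll": 0, "jaw": 40}
    - {"delta_pos": [-101, -56, 1], "roll": 0, "jaw": 40}

```text
time_s: 4.18
ee_pos: [389.2, 115.0, 39.4]
ee_rot: [-179.9, 0.1, 86.7]
force: [-3.3, -3.3, 11.8]
gripper_width: 56.1
gripper_force: 15.0
```

>>> arm_command:
  squeeze: 5
  rows:
    - {"delta_pos": [0, 0, 0], "roll": 0, "jaw": 40}
    - {"delta_pos": [0, 0, 0], "roll": 0, "jaw": 40}
    - {"delta_pos": [-5, 0, -2], "roll": 0, "jaw": 40}
    - {"delta_pos": [-10, 0, -3.5], "roll": 0, "jaw": 40}
    - {"delta_pos": [-16, 0, -5], "roll": 0, "jaw": 40}
    - {"delta_pos": [-22, 0, -6], "roll": 0, "jaw": 40}
    - {"delta_pos": [-27, 0, -6], "roll": 0, "jaw": 40}
    - {"delta_pos": [-33, 0, -6], "roll": 0, "jaw": 40}
    - {"delta_pos": [-38, 0, -5], "roll": 0, "jaw": 40}
    - {"delta_pos": [-44, 0, -4], "roll": 0, "jaw": 40}
    - {"delta_pos": [-49, 0, -2.5], "roll": 0, "jaw": 40}
    - {"delta_pos": [-49, 0, -2.5], "roll": 0, "jaw": 40}

```text
time_s: 5.18
ee_pos: [386.2, 65.3, 41.1]
ee_rot: [-179.9, 0.0, 86.6]
force: [-0.3, 0.8, -2.3]
gripper_width: 55.9
gripper_force: 5.0
```

```bash
python3 - <<'E'
from h import *
d=grab('side','s1');cv2.imwrite('pics/s1c.png',cv2.resize(d['img'][150:330,330:560],(690,540)))
E
```

```text
(no output)
```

View pics/s1c.png

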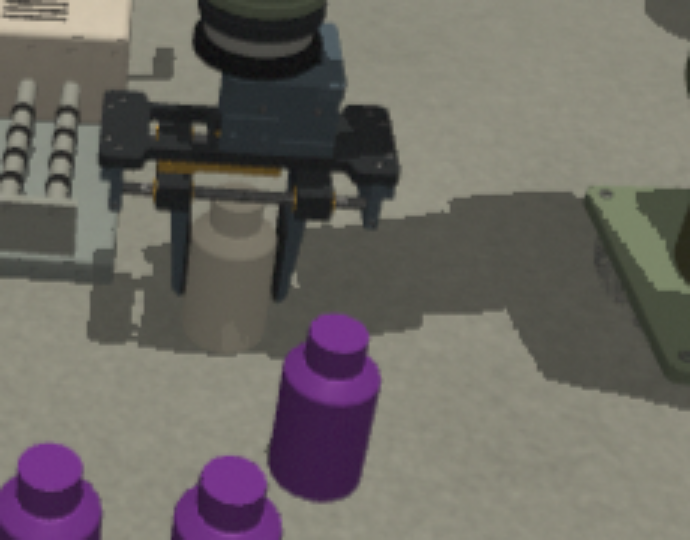

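The bottle at crop (230,280) still looks close to upright, so I'll check its tilt from the depth.

```bash
cat >> h.py <<'E'
def prof(f,x0,x1,y0,y1):
    d=load(f);X=world(d);b=d['img'].astype(int)
    m=(d['z_map']>0)&(X[...,0]>x0)&(X[...,0]<x1)&(X[...,1]>y0)&(X[...,1]<y1)
    for z in range(0,120,10):
        k=m&(X[...,2]>=z)&(X[...,2]<z+10)
        if k.sum()>3: print(z,k.sum(),'x',np.round(np.percentile(X[k][:,0],[2,50,98])),'ymax',np.round(np.percentile(X[k][:,1],[2,50,98])))
E
python3 - <<'E'
from h import *
prof('s1',372,402,-20,150)
E
```

```text
0 226 x [373. 387. 402.] ymax [ 88. 113. 148.]
10 57 x [374. 388. 401.] ymax [88. 92. 95.]
20 61 x [373. 388. 402.] ymax [86. 92. 95.]
30 62 x [372. 388. 401.] ymax [88. 92. 95.]
40 64 x [373. 387. 402.] ymax [89. 92. 95.]
50 58 x [374. 387. 401.] ymax [89. 92. 95.]
60 66 x [373. 387. 401.] ymax [87. 92. 95.]
70 68 x [373. 389. 401.] ymax [88. 92. 95.]
80 130 x [372. 388. 401.] ymax [64. 87. 94.]
90 69 x [373. 387. 401.] ymax [70. 81. 84.]
100 77 x [374. 388. 401.] ymax [68. 80. 84.]
110 69 x [373. 386. 399.] ymax [52. 74. 83.]
```

The bottle stayed upright and slid instead of tipping, so bench friction is too low. I'll use the fixed bearing plate (66 mm high, at the roller's +y end) as a stop: hold the foot below its top edge, push along -y so the bottle tips over it, then lay it on the rollers.

>>> arm_command:
  squeeze: 6
  rows:
    - {"delta_pos": [0, 0, -20], "roll": 0, "jaw": 40}
    - {"delta_pos": [10, 10, -45], "roll": 0, "jaw": 40}
    - {"delta_pos": [19.6, 35, -45], "roll": 0, "jaw": 40}
    - {"delta_pos": [19.6, 60, -45], "roll": 0, "jaw": 40}
    - {"delta_pos": [19.6, 85, -45], "roll": 0, "jaw": 40}
    - {"delta_pos": [19.6, 110, -45], "roll": 0, "jaw": 40}
    - {"delta_pos": [19.6, 128, -45], "roll": 0, "jaw": 40}
    - {"delta_pos": [19.6, 132.8, -45], "roll": 0, "jaw": 40}
    - {"delta_pos": [19.6, 132.8, -45], "roll": 0, "jaw": 40}
    - {"delta_pos": [19.6, 132.8, -45], "roll": 0, "jaw": 40}

```text
time_s: 6.07
ee_pos: [518.9, 78.0, 85.9]
ee_rot: [-179.9, 0.0, 86.6]
force: [0.5, 0.7, -2.4]
gripper_width: 55.9
gripper_force: 6.0
```

```bash
python3 - <<'E'
from h import *
d=grab('side','s2');prof('s2',512,526,20,150)
t=load('top0');X=world(t)
# rollers & bearing plate
m=(X[...,2]>56)&(X[...,2]<72)&(X[...,0]>470)&(X[...,0]<560)&(X[...,1]<60)&(X[...,1]>-140)
u,v=np.nonzero(m); y=X[m][:,1]
for a in range(-135,40,15):
    k=m&(X[...,1]>a)&(X[...,1]<a+15)
    if k.sum()>3: print(a,np.round(np.percentile(X[k][:,0],[2,50,98])),np.round(np.percentile(X[k][:,1],[98])))
E
```

```text
0 121 x [512. 518. 526.] ymax [ 54. 101. 146.]
40 6 x [514. 521. 525.] ymax [104. 105. 106.]
50 31 x [512. 518. 526.] ymax [104. 106. 108.]
60 33 x [512. 520. 526.] ymax [103. 105. 108.]
70 32 x [513. 518. 526.] ymax [104. 106. 108.]
80 31 x [513. 519. 524.] ymax [103. 105. 107.]
90 29 x [513. 519. 524.] ymax [103. 105. 107.]
100 30 x [513. 519. 524.] ymax [104. 105. 108.]
110 24 x [513. 519. 524.] ymax [104. 106. 108.]
-135 [485. 498. 530.] [-121.]
-120 [485. 501. 533.] [-105.]
-105 [487. 520. 533.] [-90.]
-90 [487. 502. 536.] [-76.]
-75 [488. 502. 536.] [-61.]
-60 [489. 514. 537.] [-45.]
-45 [491. 524. 537.] [-32.]
-30 [491. 505. 539.] [-16.]
-15 [492. 505. 540.] [-1.]
0 [491. 520. 547.] [15.]
15 [486. 499. 520.] [18.]
```

>>> arm_command:
  squeeze: 4
  rows:
    - {"delta_pos": [-12, 0, 0], "roll": 0, "jaw": 40}
    - {"delta_pos": [-24, 0, 0], "roll": 0, "jaw": 40}
    - {"delta_pos": [-30, 0, 0], "roll": 0, "jaw": 40}
    - {"delta_pos": [-34, 0, 0], "roll": 0, "jaw": 40}
    - {"delta_pos": [-38, 0, 0], "roll": 0, "jaw": 40}
    - {"delta_pos": [-42, 0, 0], "roll": 0, "jaw": 40}
    - {"delta_pos": [-46, 0, 0], "roll": 0, "jaw": 40}
    - {"delta_pos": [-50, 0, 0], "roll": 0, "jaw": 40}
    - {"delta_pos": [-54, 0, 0], "roll": 0, "jaw": 40}
    - {"delta_pos": [-58, 0, 0], "roll": 0, "jaw": 40}
    - {"delta_pos": [-62, 0, 0], "roll": 0, "jaw": 40}
    - {"delta_pos": [-67, 0, 0], "roll": 0, "jaw": 40}
    - {"delta_pos": [-67, 0, 0], "roll": 0, "jaw": 40}

```text
time_s: 7.2
ee_pos: [516.4, 10.1, 86.4]
ee_rot: [180.0, 0.0, 86.6]
force: [0.3, 1.0, -0.6]
gripper_width: 55.2
gripper_force: 4.0
```

```bash
python3 - <<'E'
from h import *
d=grab('side','s3');prof('s3',505,530,-60,100);cv2.imwrite('pics/s3c.png',cv2.resize(d['img'][90:270,240:470],(690,540)))
E
```

```text
0 187 x [505. 516. 529.] ymax [20. 54. 98.]
10 50 x [505. 516. 529.] ymax [17. 22. 26.]
20 48 x [506. 517. 529.] ymax [16. 19. 23.]
50 15 x [506. 520. 529.] ymax [45. 50. 53.]
60 14 x [506. 519. 529.] ymax [55. 59. 61.]
70 16 x [506. 519. 529.] ymax [64. 68. 72.]
80 54 x [506. 516. 529.] ymax [71. 74. 79.]
90 96 x [506. 518. 530.] ymax [59. 67. 75.]
100 91 x [506. 517. 528.] ymax [48. 56. 65.]
110 95 x [505. 519. 529.] ymax [37. 45. 53.]
```

View pics/s3c.png

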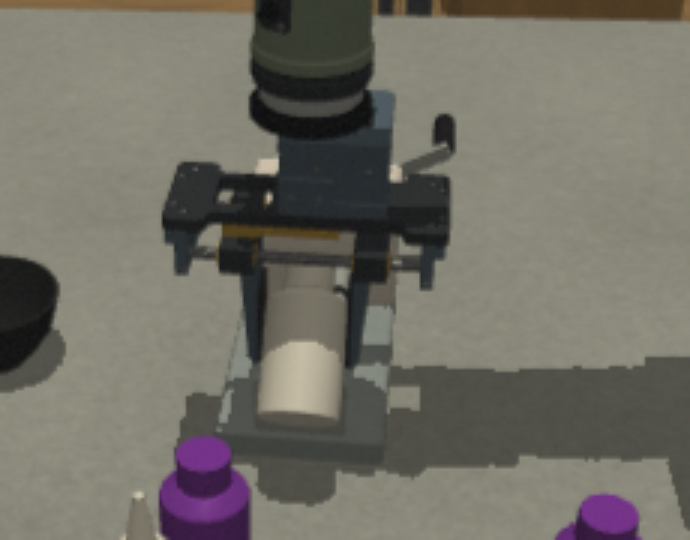

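The bottle is leaning about 45° over the plate in the grip (foot at crop (300,400)). I'll keep dragging it over.

>>> arm_command:
  rows:
    - {"delta_pos": [-5, 0, 0], "roll": 0, "jaw": 40}
    - {"delta_pos": [-10, 0, 0], "roll": 0, "jaw": 40}
    - {"delta_pos": [-15, 0, 0], "roll": 0, "jaw": 40}
    - {"delta_pos": [-20, 0, 0], "roll": 0, "jaw": 40}
    - {"delta_pos": [-25, 0, 0], "roll": 0, "jaw": 40}
    - {"delta_pos": [-30, 0, 0], "roll": 0, "jaw": 40}
    - {"delta_pos": [-35, 0, 0], "roll": 0, "jaw": 40}
    - {"delta_pos": [-40, 0, 0], "roll": 0, "jaw": 40}
    - {"delta_pos": [-45, 0, 0], "roll": 0, "jaw": 40}
    - {"delta_pos": [-50, 0, 0], "roll": 0, "jaw": 40}
    - {"delta_pos": [-55, 0, 0], "roll": 0, "jaw": 40}
    - {"delta_pos": [-60, 0, 0], "roll": 0, "jaw": 40}
    - {"delta_pos": [-65, 0, 0], "roll": 0, "jaw": 40}
    - {"delta_pos": [-69, 0, 0], "roll": 0, "jaw": 40}
    - {"delta_pos": [-69, 0, 0], "roll": 0, "jaw": 40}

```text
time_s: 8.5
ee_pos: [512.3, -58.7, 86.4]
ee_rot: [-180.0, 0.0, 86.6]
force: [-0.3, -0.1, -2.7]
gripper_width: 55.5
gripper_force: 4.0
```

```bash
python3 - <<'E'
from h import *
d=grab('side','s4');prof('s4',505,522,-140,100)
E
```

```text
0 124 x [505. 514. 522.] ymax [21. 54. 98.]
10 31 x [505. 512. 520.] ymax [20. 23. 26.]
20 50 x [506. 514. 520.] ymax [-53.  18.  23.]
30 29 x [506. 512. 521.] ymax [16. 19. 22.]
40 31 x [506. 514. 521.] ymax [16. 19. 21.]
50 34 x [506. 513. 521.] ymax [ 5. 19. 22.]
60 60 x [505. 514. 522.] ymax [-3. 13. 21.]
70 25 x [505. 513. 522.] ymax [0. 2. 5.]
80 27 x [505. 514. 522.] ymax [4. 6. 7.]
90 28 x [506. 514. 522.] ymax [ 6.  9. 11.]
100 29 x [506. 514. 522.] ymax [ 9. 13. 15.]
110 91 x [506. 514. 521.] ymax [-17.   1.  15.]
```

>>> arm_command:
  rows:
    - {"delta_pos": [-5, 0, 0], "roll": 0, "jaw": 40}
    - {"delta_pos": [-10, 0, 0], "roll": 0, "jaw": 40}
    - {"delta_pos": [-13, 0, 2], "roll": 0, "jaw": 40}
    - {"delta_pos": [-13, 0, 5], "roll": 0, "jaw": 40}
    - {"delta_pos": [-13, 0, 8], "roll": 0, "jaw": 40}
    - {"delta_pos": [-13, 0, 11], "roll": 0, "jaw": 40}
    - {"delta_pos": [-13, 0, 14], "roll": 0, "jaw": 40}
    - {"delta_pos": [-13, 0, 16], "roll": 0, "jaw": 40}
    - {"delta_pos": [-13, 0, 17.5], "roll": 0, "jaw": 40}
    - {"delta_pos": [-13, 0, 17.5], "roll": 0, "jaw": 40}
    - {"delta_pos": [-13, 0, 17.5], "roll": 0, "jaw": 40}

```text
time_s: 9.47
ee_pos: [511.8, -70.7, 68.9]
ee_rot: [180.0, 0.0, 86.6]
force: [2.0, -0.7, -1.6]
gripper_width: 55.2
gripper_force: 4.0
```

```bash
python3 - <<'E'
from h import *
d=grab('side','s5');prof('s5',505,522,-140,20);cv2.imwrite('pics/s5c.png',cv2.resize(d['img'][90:270,240:470],(690,540)))
E
```

```text
20 42 x [506. 514. 521.] ymax [-58.  17.  20.]
30 21 x [506. 512. 521.] ymax [17. 19. 20.]
40 25 x [506. 515. 521.] ymax [15. 19. 20.]
50 28 x [506. 513. 521.] ymax [-11.  19.  20.]
60 61 x [505. 513. 522.] ymax [-6. 13. 20.]
70 28 x [505. 514. 522.] ymax [-6. -3. -1.]
80 37 x [505. 512. 520.] ymax [-5. -3.  0.]
90 33 x [506. 514. 520.] ymax [-44.  -3.  -0.]
100 48 x [506. 512. 520.] ymax [-111.   -4.   -1.]
110 180 x [505. 513. 521.] ymax [-80. -37.  -2.]
```

View pics/s5c.png

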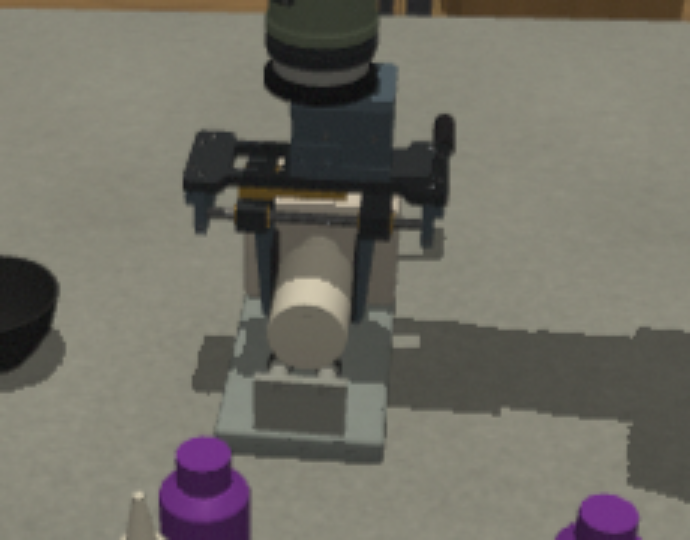

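The bottle lies level in the cradle with its foot at y≈-4, so its centre is close to -60. I'll release it and lift.

>>> arm_command:
  rows:
    - {"delta_pos": [0, 0, 0], "roll": 0, "jaw": 66}
    - {"delta_pos": [0, 0, 0], "roll": 0, "jaw": 75}
    - {"delta_pos": [0, 0, 0], "roll": 0, "jaw": 85}
    - {"delta_pos": [0, 0, 0], "roll": 0, "jaw": 95}
    - {"delta_pos": [0, 0, 0], "roll": 0, "jaw": 95}
    - {"delta_pos": [0, 0, 0], "roll": 0, "jaw": 95}
    - {"delta_pos": [0, 0, 0], "roll": 0, "jaw": 95}
    - {"delta_pos": [0, 0, -20], "roll": 0, "jaw": 95}
    - {"delta_pos": [0, 0, -50], "roll": 0, "jaw": 95}
    - {"delta_pos": [0, 0, -85], "roll": 0, "jaw": 95}
    - {"delta_pos": [0, 0, -110], "roll": 0, "jaw": 95}
    - {"delta_pos": [0, 0, -110], "roll": 0, "jaw": 95}

```text
time_s: 10.52
ee_pos: [514.9, -71.3, 184.5]
ee_rot: [179.4, 0.1, 86.6]
force: [0.2, -0.4, 0.4]
gripper_width: 86.1
gripper_force: 0.0
```

```bash
python3 - <<'E'
from h import *
s=env.state();print(s['ee_pos'],s['gripper_width'])
for n in('side','top'):
    d=grab(n,n+'6');X=world(d);prof(n+'6',490,535,-130,10)
    m=(d['z_map']>0)&(X[...,2]>97)&(X[...,2]<125)&(X[...,1]>-130)&(X[...,1]<10)&(X[...,0]>480)&(X[...,0]<545)
    print(n,m.sum(),cv2.minAreaRect(X[m][:,:2].astype(np.float32)))
    # handle: dark pixels above 95mm near the dial
    h=(d['z_map']>0)&(X[...,2]>95)&(X[...,2]<125)&(X[...,0]<440)&(X[...,0]>380)&(X[...,1]<-230)&(X[...,1]>-330)&(d['img'].max(2)<60)
    print('handle',h.sum(),cv2.minAreaRect(X[h][:,:2].astype(np.float32)) if h.any() else '',X[h][:,2].max() if h.any() else '')
a=load('side6')['img'][90:240,260:450];b=load('top6')['img'][170:270,310:460]
cv2.imwrite('pics/c6.png',np.hstack([cv2.resize(a,(380,300)),cv2.resize(b,(420,300))]))
E
```

```text
[514.9028498  -71.27795317 184.49884461] 86.07173062453437
20 16 x [508. 516. 524.] ymax [-58. -51. -48.]
50 21 x [490. 495. 528.] ymax [-25. -11.  -2.]
60 88 x [493. 512. 534.] ymax [-14.  -3.   9.]
70 86 x [493. 516. 535.] ymax [-8. -3. -0.]
80 86 x [491. 512. 535.] ymax [-8. -3. -0.]
90 91 x [491. 512. 535.] ymax [-107.   -3.   -0.]
100 215 x [490. 508. 535.] ymax [-111.  -19.   -1.]
110 338 x [497. 513. 530.] ymax [-80. -38.  -2.]
side 658 ((512.029296875, -57.289066314697266), (116.64088439941406, 52.40321731567383), 86.45515441894531)
handle 57 ((408.8614807128906, -271.7623596191406), (49.16301727294922, 12.631471633911133), 87.91468811035156) 119.52219707243577
20 41 x [490. 518. 529.] ymax [-36.   2.   7.]
50 19 x [492. 500. 531.] ymax [-3.  2. 10.]
60 41 x [492. 520. 534.] ymax [-129.    4.   10.]
100 13 x [491. 494. 533.] ymax [-41. -36.  -6.]
110 44 x [492. 511. 533.] ymax [-41. -36.  -6.]
top 65 ((514.4912109375, -23.60211944580078), (35.492366790771484, 51.03404235839844), 89.1259994506836)
handle 125 ((407.5849609375, -275.9360046386719), (47.826236724853516, 16.478696823120117), 86.19232177734375) 122.08390884836045
```

View pics/c6.png

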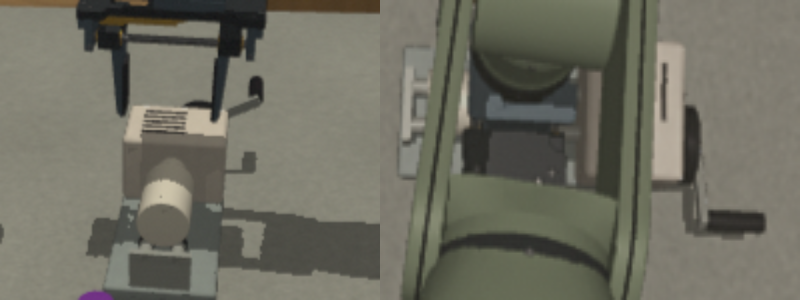

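The bottle rests level in the cradle: centre about (512, -58), angle 86.5°. The dial handle is at (408, -275). I'll close the fingers and go above the handle.

>>> arm_command:
  squeeze: 20
  rows:
    - {"delta_pos": [0, 0, 0], "roll": 0, "jaw": 95}
    - {"delta_pos": [0, 0, 0], "roll": 0, "jaw": 95}
    - {"delta_pos": [0, 0, 0], "roll": 0, "jaw": 60}
    - {"delta_pos": [-30, -13, 0], "roll": 0, "jaw": 30}
    - {"delta_pos": [-65, -28, 0], "roll": 0, "jaw": 0}
    - {"delta_pos": [-100, -44, 0], "roll": 0, "jaw": 0}
    - {"delta_pos": [-135, -59, 0], "roll": 0, "jaw": 0}
    - {"delta_pos": [-170, -74, 0], "roll": 0, "jaw": 0}
    - {"delta_pos": [-200, -87, 0], "roll": 0, "jaw": 0}
    - {"delta_pos": [-212, -92.5, 0], "roll": 0, "jaw": 0}
    - {"delta_pos": [-212, -92.5, 0], "roll": 0, "jaw": 0}
    - {"delta_pos": [-212, -92.5, 20], "roll": 0, "jaw": 0}
    - {"delta_pos": [-212, -92.5, 40], "roll": 0, "jaw": 0}
    - {"delta_pos": [-212, -92.5, 50], "roll": 0, "jaw": 0}
    - {"delta_pos": [-212, -92.5, 50], "roll": 0, "jaw": 0}
    - {"delta_pos": [-212, -92.5, 50], "roll": 0, "jaw": 0}

```text
time_s: 11.95
ee_pos: [406.9, -276.3, 128.6]
ee_rot: [-179.9, -0.0, 86.7]
force: [0.6, 0.2, 0.5]
gripper_width: 0.5
gripper_force: 0.0
```

Next I'll press down to about z 45.

>>> arm_command:
  rows:
    - {"delta_pos": [0, 0, 6], "roll": 0, "jaw": 0}
    - {"delta_pos": [0, 0, 12], "roll": 0, "jaw": 0}
    - {"delta_pos": [0, 0, 19], "roll": 0, "jaw": 0}
    - {"delta_pos": [0, 0, 26], "roll": 0, "jaw": 0}
    - {"delta_pos": [0, 0, 33], "roll": 0, "jaw": 0}
    - {"delta_pos": [0, 0, 40], "roll": 0, "jaw": 0}
    - {"delta_pos": [0, 0, 47], "roll": 0, "jaw": 0}
    - {"delta_pos": [0, 0, 54], "roll": 0, "jaw": 0}
    - {"delta_pos": [0, 0, 61], "roll": 0, "jaw": 0}
    - {"delta_pos": [0, 0, 68], "roll": 0, "jaw": 0}
    - {"delta_pos": [0, 0, 74], "roll": 0, "jaw": 0}
    - {"delta_pos": [0, 0, 79], "roll": 0, "jaw": 0}
    - {"delta_pos": [0, 0, 82], "roll": 0, "jaw": 0}
    - {"delta_pos": [0, 0, 84], "roll": 0, "jaw": 0}
    - {"delta_pos": [0, 0, 84], "roll": 0, "jaw": 0}
    - {"delta_pos": [0, 0, 84], "roll": 0, "jaw": 0}

```text
time_s: 13.28
ee_pos: [410.7, -277.7, 46.2]
ee_rot: [179.5, 0.1, 86.5]
force: [3.9, 3.2, 9.2]
gripper_width: 0.4
gripper_force: 4.5
```

```bash
python3 - <<'E'
from h import *
d=grab('side','s7');X=world(d)
m=(d['z_map']>0)&(X[...,2]>97)&(X[...,2]<125)&(X[...,1]>-130)&(X[...,1]<10)&(X[...,0]>480)&(X[...,0]<545)
print(m.sum(),cv2.minAreaRect(X[m][:,:2].astype(np.float32)),np.percentile(X[m][:,2],98))
print(env.state()['force'])
cv2.imwrite('pics/s7c.png',cv2.resize(d['img'][60:240,240:470],(690,540)))
E
```

```text
662 ((512.6572875976562, -57.636844635009766), (114.77660369873047, 52.76298904418945), 87.3130111694336) 116.51316448124844
[4.10582765 3.50842518 9.35996402]
```

View pics/s7c.png

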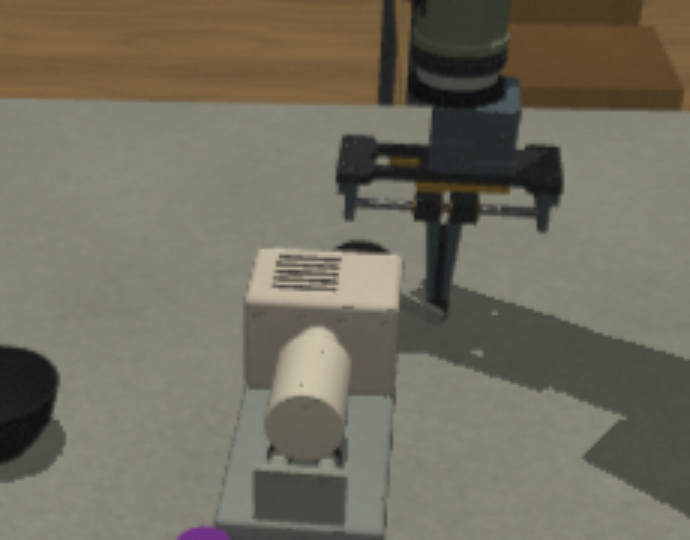

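The lever is down under the fingertips at crop (435,310), and the bottle is undisturbed at (512, -58). I'll press slightly further for margin.

>>> arm_command:
  rows:
    - {"delta_pos": [0, 0, 1], "roll": 0, "jaw": 0}
    - {"delta_pos": [0, 0, 2], "roll": 0, "jaw": 0}
    - {"delta_pos": [0, 0, 2], "roll": 0, "jaw": 0}
    - {"delta_pos": [0, 0, 2], "roll": 0, "jaw": 0}
    - {"delta_pos": [0, 0, 2], "roll": 0, "jaw": 0}
    - {"delta_pos": [0, 0, 2], "roll": 0, "jaw": 0}
    - {"delta_pos": [0, 0, 2], "roll": 0, "jaw": 0}
    - {"delta_pos": [0, 0, 2], "roll": 0, "jaw": 0}

```text
time_s: 14.0
ee_pos: [411.3, -277.7, 44.6]
ee_rot: [179.4, 0.1, 86.5]
force: [4.3, 3.1, 10.4]
gripper_width: 0.2
gripper_force: 5.2
```

```bash
python3 -c "
from workcell import env
print(env.state()['force']); print(env.job_done())"
```

```text
[ 4.34666278  3.09572379 10.43911759]
the job is handed in; nothing more can be done
None
```

The job is handed in at about 14 s, verdict not shown: the bottle lies released in the cradle (about 4 mm from its middle), and the gripper holds the dial down at about 1.0 rad, estimated from fingertip height, with roughly 10 N.

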